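# Clamp a tin in the paint shaker

### The arm

A 7-joint arm with a two-finger parallel gripper is mounted at the origin on the work surface. World frame = base frame: x ahead of the robot, y to its left, z up, the work surface at z = 0. Lengths are in m, angles in rad, forces in N, time in s.
With the tool pointing down it reaches from about 0.4 to 0.925 m from the base axis. Payload 5.6 kg.
Tool frame: the origin (TCP) lies midway between the tips of the shut fingers; the grasp point (between the pads) lies arm.tcp_to_grasp behind it (arm.tcp_to_grasp is the distance from the TCP to the grasp point, in m); z points along the fingers, x is the direction in which the jaws open and shut, and the axes are right-handed (so a half turn about z gives the same grasp; the last joint's range is limited). The gripper opens to 85 mm and grips with 20 to 120 N. Pads are 22 mm wide; open, the fingers measure 114 mm over their backs; the gripper's body (76 mm by 85 mm) begins 54 mm behind the grasp point. The pads swing forward as they close: fully open they stand 13 mm farther back than shut.
Start: joints at [1.267, 0.468, -0.012, 1.603, 0.006, 1.071, -0.056], TCP at [0.168, -0.628, 0.231] pointing down, gripper open.
Joint ranges: [-2.53, 2.53], [-0.31, 2.02], [-1.57, 1.55], [0.28, 2.44], [-1.29, 4.43], [0.15, 1.84], [-2.92, 2.92]. Speed limits (rad/s): [2.57, 2.57, 3.14, 3.14, 3.14, 3.14, 3.14].

### API

Orientations are given as a unit quaternion [w, x, y, z].
In Python, from bench import arm gives the robot as it stands.
- The arm moves only by the tool play_rows, never from a script. Its argument "targets" is a list that holds one entry, the list of rows, each a list of 5 numbers: the opening, from 0 (shut) to 1 (fully open), then the shift along the tool's x, y, z in m, then the turn about the tool's z in rad. In form: [[[grip, dx, dy, dz, twist], ...]]. A call has 1 to 5 rows; each row is the pose to reach, as a shift and turn from the pose measured when the call began, along the tool's axes at that moment; what a row does not reach only later rows make up. A row lasts 1/10 s, in which the tool goes at most 50 mm and 8.59 degrees, less where a joint would pass 70% of its speed; a pose out of reach is approached as far as the arm can. A call with a gripper value outside its range is refused whole. The fingers move at their own pace and stop on an object; "grip_force" is the grip in N (left out, the last holds). Time passes only in rows, so rows that repeat a pose let the fingers close. It gives the time, the measured TCP pose, the force and the opening at its end, in the units of the state.
- arm.observe(): the state, without advancing time (a new reading comes with each control period).
- arm.grab_frame(name): name is "side" or "top"; returns a dict with "image" (480x640x3 uint8, red, green, blue), "vfov" (degrees; the focal length in pixels is half the picture's height over the tangent of half this angle, whatever the lens; pixels are square), "cx", "cy" (the principal point, pixels), "origin" and "rotation" of the camera in the world. Camera axes: x right, y down, z forward; pixel columns grow to the right and rows downward; lengths in m; the calibration is good to about 2 mm. A picture is of the moment at which its call begins. There is no depth.
- arm.hand_in(): hands the job in, once; it reports no verdict.
The state is a dict: "time": time; "joint_pos": joint angles; "qvel": joint speeds; "joint_efforts": joint torques, N m; "tool_pos": TCP position; "eef_rot": TCP orientation; "contact_force": force on the tool from outside, world axes, zero at the start; "moment": the same for the moment, N m; "finger_gap": opening from 0.0 (shut) to 1.0 (fully open).
Only numpy, scipy, OpenCV 4.12 (cv2) and the standard library are available. Lean on these libraries where they do the work, as an engineer would, in place of code of your own. Each camera call takes 0.05 s, during which the arm holds its last target. There are 200 camera calls.

### The job

The tin of paint is standing in the bench paint shaker, ready to be mixed. Wind the handwheel on top clockwise until the rubber pad meets the tin's lid, then give it about half a turn more to nip it up, so that the tin is held firmly but not crushed. Let go of the wheel and leave the other things on the counter where they are.

Things in the scene. Friction and masses are not known exactly. Their poses are not given: they have to be found in the camera images.
- shaker: Bench paint shaker, fixed. Grey base 220 (x) by 400 (y) mm; motor housing on its +y side, 168 high. Clamping frame: platen, two steel columns 172 mm apart along y, grey crossbeam with its top 241 mm above the counter (end nuts 250). A vertical screw with a handwheel goes through the beam's middle. Origin on the counter straight below the screw; x away from the robot at yaw 0, z up.
- wheel (a joint): Handwheel angle, rad, counting on over turns. Grows turning clockwise seen from above, which lowers the clamp 10 mm per turn; wheel and handle sink with it. About 0.15 Nm stiff (2.5 N at the handle), stays where left. Starts at 0 to 6.9; pad meets lid at about 13.8, is squeezed 5 mm at about 17.0, its give is used up at about 20.1.
- clamp (a joint): How far the clamp (steel crosshead sliding on the two columns, with screw and wheel) has come down, in m: 0 at the top, always wheel x 0.010 / 6.283. The pad meets the lid at 0.022; the screw ends at 0.036.
- wheel_center (a point): Centre of the handwheel, on the screw's axis at mid-height of the rim: a flat-lying steel wheel 136 mm over the rim, rim 16 mm thick, three spokes. Only the handle stands more than 15 mm above this point. It is 289 mm above the counter with the clamp at 0, 267 mm when the pad meets the lid, 262 half a turn later.
- handle (a point): Middle of the wheel's revolving handle: an upright black cylinder, diameter 22 mm, 48 mm long (24 mm above and below this point), 60 mm from the wheel's axis, its foot 6 mm above the rim's top. It spins freely on its pin, so a gripper can hold it at a constant yaw while going round. This point is 36 mm higher than wheel_center.
- pad_face (a point): Centre of the underside of the black rubber pad (diameter 84 mm) below the clamp, which comes down on the tin. Its soft rubber gives up to 10 mm, at 5 N per mm, then it is hard.
- pad: The same rubber pad; origin at the centre of its underside.
- can_lid (a point): Centre of the top of the tin to be clamped (level with its rim).
- can: Closed metal paint tin, diameter 88 mm, 90 mm high, about 0.7 kg, pale label; it stands loose on the shaker's platen, 69 mm above the counter, below the pad. Origin at the centre of its bottom, z up.
- tin_big: Bystander: larger paint tin, diameter 108 mm, 125 mm high, on the counter on the -y side of the shaker. Origin at the centre of its bottom.
- mallet: Bystander: rubber mallet lying on the counter beyond the shaker, 330 mm long along its own y, head 85 by 60 mm. Origin under the centre of the head.
- brush: Bystander: paint brush about 200 mm long, lying on the counter before the shaker, on the robot's side. Origin under its middle.

How it is judged:
By the outcome, as a careful person would: the job done as asked, in the order asked, and still so for the second after the job is handed in, with the robot touching nothing.
It also fails if it takes over 67 s, if anything falls off the work surface, if the arm or the gripper's body presses on something with over 40 N, if the wrist force passes 120 N, or if a joint passes its speed limit or range.

## Working session

There is one attempt and no reset: what is moved stays moved. The work goes in short steps, Python scripts to look and compute and a tool call to move; the robot and the scene stay as the last step left them, time stands still between calls to the robot, and variables do not carry over. Pictures are saved under pics/ and viewed, about 8 in all and at most 12, crops included, and the job is handed in when it is done.

Besides the shell and the picture viewer there is one more tool, called after "Call:" in YAML: its name, and indented under it one key for each argument. play_rows: Moves the arm, as the interface text tells. Its arguments: {"type":"object","properties":{"targets":{"type":"array"},"grip_force":{"type":"number"}},"required":["targets"]}

```bash
mkdir -p pics; ls
cat > h.py <<'E'
import numpy as np, cv2
from bench import arm
def grab(n,out=None):
    f=arm.grab_frame(n)
    if out: cv2.imwrite('pics/'+out,f['image'][:,:,::-1])
    return f
def ray(f,u,v):
    F=240/np.tan(np.radians(f['vfov'])/2)
    d=np.array(f['rotation'])@np.array([(u-f['cx'])/F,(v-f['cy'])/F,1.]); return np.array(f['origin']),d/np.linalg.norm(d)
def atz(f,u,v,z):
    o,d=ray(f,u,v); return o+d*(z-o[2])/d[2]
def proj(f,p):
    F=240/np.tan(np.radians(f['vfov'])/2)
    c=np.array(f['rotation']).T@(np.array(p)-f['origin']); return F*c[0]/c[2]+f['cx'],F*c[1]/c[2]+f['cy']
E
python3 - <<'E'
from h import *
for n in('top','side'):
    f=grab(n,n+'0.png'); print(n,f['vfov'],f['cx'],f['cy'],np.round(f['origin'],3).tolist(),np.round(f['rotation'],3).tolist(),[k for k in f])
s=arm.observe();print(s,arm.tcp_to_grasp)
E
```

```text
pics
top 48.531958730684565 311.3248743425307 241.18831195985217 [0.355, -0.065, 1.181] [0.065, -0.695, 0.714, -0.061] ['image', 'vfov', 'cx', 'cy', 'origin', 'rotation']
side 54.800462800211164 315.4472452242216 242.86975907637267 [0.258, -0.243, 0.917] [-0.181, 0.862, -0.463, 0.099] ['image', 'vfov', 'cx', 'cy', 'origin', 'rotation']
{'time': 0.1, 'joint_pos': array([ 1.2669893 ,  0.46831349, -0.01162706,  1.60352886,  0.00599462,
        1.0714234 , -0.05631122]), 'qvel': array([-0.00143969, -0.00106349,  0.00198267, -0.00203638,  0.00040098,
       -0.00033185,  0.00031296]), 'joint_efforts': array([ 1.06297255e-03, -5.33522058e+01,  2.15227838e-02, -2.51967645e+01,
        1.14842944e-02,  4.35235605e-03, -5.80250685e-06]), 'tool_pos': array([ 0.16742958, -0.6275389 ,  0.23041889]), 'eef_rot': array([-4.57651516e-04,  7.93033672e-01, -6.09177252e-01, -6.79415619e-04]), 'contact_force': array([ 1.06060678,  0.42795845, -0.6066695 ]), 'moment': array([-0.03901773,  0.00860185, -0.0486156 ]), 'finger_gap': 0.9989688652010575} 0.0187
```

View pics/top0.png

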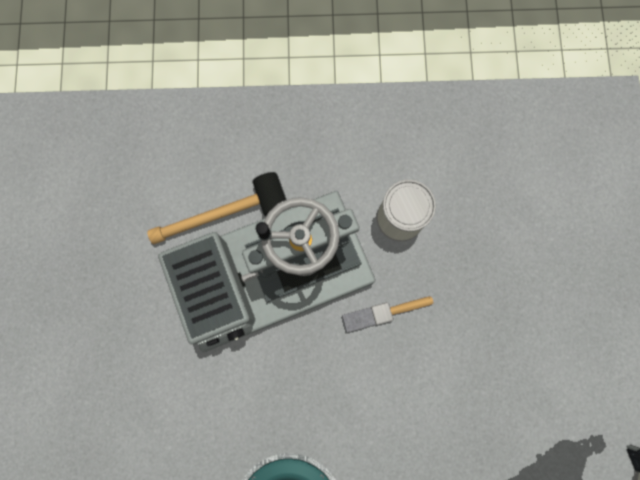

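View pics/side0.png

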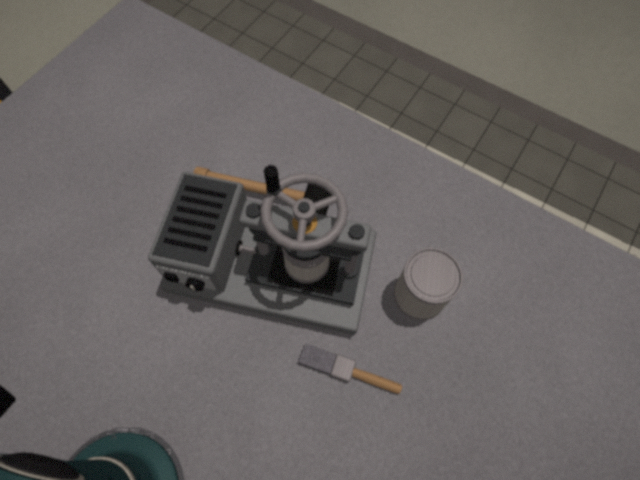

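Both views show the shaker near (300,240) px in top, wheel handle at about (263,230) in top and (271,180) in side; the gripper is outside the view. Enlarging both wheels.

Run:
```python
from h import *
a=cv2.imread('pics/top0.png')[180:300,235:375]; b=cv2.imread('pics/side0.png')[155:275,235:375]
cv2.imwrite('pics/crop0.png',cv2.resize(np.hstack([a[:, :130],b[:, :130]]),None,fx=3,fy=4.0,interpolation=cv2.INTER_CUBIC) if 0 else np.hstack([cv2.resize(x,None,fx=2.85,fy=2.85,interpolation=cv2.INTER_CUBIC) for x in(a,b)]))
```

```text
(no output)
```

View pics/crop0.png

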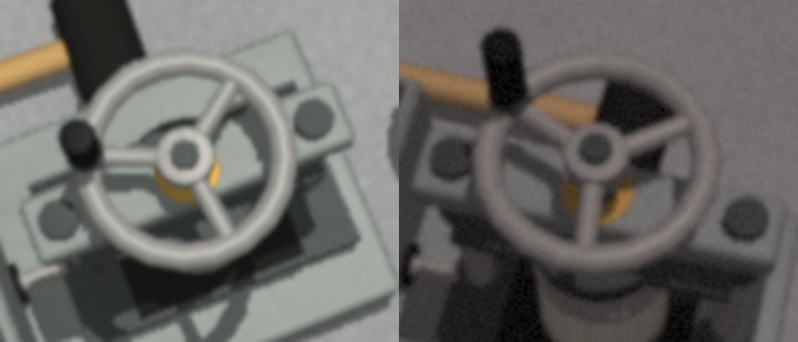

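```bash
cat >> h.py <<'E'
def tri(ft,fs,pt,ps):
    o1,d1=ray(ft,*pt);o2,d2=ray(fs,*ps)
    s=np.linalg.lstsq(np.c_[d1,-d2],o2-o1,rcond=None)[0]; a=o1+d1*s[0];b=o2+d2*s[1]
    return (a+b)/2,np.linalg.norm(a-b)
E
python3 - <<'E'
from h import *
t=grab('top');s=grab('side')
for n,a,b in(('wheel',(299.6,236.5),(304.5,212)),('handle',(263.8,231.9),(272.2,179.6)),('nutR',(345.2,221.8),(356.4,231.5)),('nutL',(255.4,257.2),(253.6,209.4))):
    print(n,*tri(t,s,a,b))
for z in(.289,.283,.278):print(z,atz(t,299.6,236.5,z),atz(s,304.5,212,z))
print('h',atz(t,263.8,231.9,.32),atz(s,272.2,179.6,.32))
print(atz(t,345.2,221.8,.25),atz(t,255.4,257.2,.25),atz(s,356.4,231.5,.25),atz(s,253.6,209.4,.25))
E
```

```text
Traceback (most recent call last):
  File "h.py", line 16, in tri
    o1,d1=ray(ft,*pt);o2,d2=ray(fs,*ps)
          ~~~^^^^^^^^
  File "h.py", line 9, in ray
    d=np.array(f['rotation'])@np.array([(u-f['cx'])/F,(v-f['cy'])/F,1.]); return np.array(f['origin']),d/np.linalg.norm(d)
      ~~~~~~~~~~~~~~~~~~~~~~~^~~~~~~~~~~~~~~~~~~~~~~~~~~~~~~~~~~~~~~~~~~
ValueError: matmul: Input operand 1 has a mismatch in its core dimension 0, with gufunc signature (n?,k),(k,m?)->(n?,m?) (size 3 is different from 4)
```

```bash
sed -i "s/np.array(f\['rotation'\])/R(f)/" h.py
cat >> h.py <<'E'
from scipy.spatial.transform import Rotation as Rot
def R(f): return Rot.from_quat(f['rotation'],scalar_first=True).as_matrix()
E
python3 - <<'E'
from h import *
np.set_printoptions(precision=4,suppress=True)
t=grab('top');s=grab('side')
for n,a,b in(('wheel',(299.6,236.5),(304.5,212)),('handle',(263.8,231.9),(272.2,179.6)),('nutR',(345.2,221.8),(356.4,231.5)),('nutL',(255.4,257.2),(253.6,209.4))):
    print(n,*tri(t,s,a,b))
for z in(.289,.283,.278):print(z,atz(t,299.6,236.5,z),atz(s,304.5,212,z))
print('h',atz(t,263.8,231.9,.32),atz(s,272.2,179.6,.32))
print(atz(t,345.2,221.8,.25),atz(t,255.4,257.2,.25),atz(s,356.4,231.5,.25),atz(s,253.6,209.4,.25))
E
```

```text
wheel [ 0.5277 -0.043   0.2751] 0.004661850273786566
handle [0.5289 0.0152 0.3169] 0.0040928432838935646
nutR [ 0.5564 -0.124   0.2485] 0.0027066413727517232
nutL [0.4975 0.0371 0.2478] 0.004134012243444077
0.289 [ 0.5232 -0.0419  0.289 ] [ 0.5237 -0.0487  0.289 ]
0.283 [ 0.5243 -0.0418  0.283 ] [ 0.5262 -0.0469  0.283 ]
0.278 [ 0.5253 -0.0417  0.278 ] [ 0.5284 -0.0453  0.278 ]
h [0.5267 0.0161 0.32  ] [0.5292 0.0127 0.32  ]
[ 0.5551 -0.123   0.25  ] [0.4955 0.038  0.25  ] [ 0.5568 -0.1252  0.25  ] [0.4985 0.0351 0.25  ]
```

Screw axis ≈ (0.527,-0.043), shaker yaw ≈ 20°, handle ≈ (0.528,0.0155,0.317), so the wheel starts around 5 rad. Next I rise and twist the tool.

Call:
play_rows:
  targets:
    - [[1,0,0,-0.034,-0.145],[1,0,0,-0.068,-0.29],[1,0,0,-0.102,-0.435],[1,0,0,-0.136,-0.58],[1,0,0,-0.17,-0.725]]
  grip_force: 25

```text
time: 0.8
tool_pos: [0.1675, -0.6278, 0.4024]
eef_rot: [-0.0, 0.958, -0.286, -0.0]
contact_force: [-0.3, -0.7, -0.2]
finger_gap: 0.998
```

Call:
play_rows:
  targets:
    - [[1,-0.0033,-0.048,0,-0.116],[1,-0.0066,-0.096,0,-0.232],[1,-0.01,-0.144,0,-0.348],[1,-0.0133,-0.192,0,-0.464],[1,-0.0165,-0.24,0,-0.58]]

```text
time: 1.3
tool_pos: [0.2856, -0.416, 0.4026]
eef_rot: [0.0, 1.0, 0.003, -0.0]
contact_force: [1.4, -0.4, 0.2]
finger_gap: 1.0
```

Call:
play_rows:
  targets:
    - [[1,0.024,-0.043,0,0],[1,0.048,-0.086,0,0],[1,0.072,-0.129,0,0],[1,0.096,-0.172,0,0],[1,0.12,-0.215,0,0]]

```text
time: 1.8
tool_pos: [0.4049, -0.1983, 0.4029]
eef_rot: [0.001, 1.0, 0.003, 0.0]
contact_force: [1.3, 0.4, 0.5]
finger_gap: 1.0
```

Call:
play_rows:
  targets:
    - [[1,0.024,-0.043,0,0],[1,0.048,-0.086,0,0],[1,0.072,-0.129,0,0],[1,0.096,-0.172,0,0],[1,0.12,-0.21,0,0]]

```text
time: 2.3
tool_pos: [0.5243, 0.0145, 0.4031]
eef_rot: [0.001, 1.0, 0.003, 0.001]
contact_force: [0.1, -0.3, 0.1]
finger_gap: 1.0
```

Call:
play_rows:
  targets:
    - [[1,0.0035,-0.001,0.03,0],[1,0.0035,-0.001,0.06,0],[1,0.0035,-0.001,0.085,0],[1,0.0035,-0.001,0.097,0],[0.6,0.0035,-0.001,0.097,0]]

```text
time: 2.8
tool_pos: [0.5272, 0.0151, 0.3049]
eef_rot: [0.001, 1.0, 0.003, -0.001]
contact_force: [0.6, -0.6, -0.2]
finger_gap: 0.859
```

Run:
```python
from h import *
t=grab('top');s=grab('side');print(arm.observe()['tool_pos'],arm.observe()['contact_force'])
cv2.imwrite('pics/c1.png',np.hstack([cv2.resize(x,None,fx=2.85,fy=2.85,interpolation=cv2.INTER_CUBIC) for x in(t['image'][160:300,225:365,::-1],s['image'][115:255,225:365,::-1])]))
```

```text
[0.52849636 0.01545078 0.30714269] [-0.13087216 -0.15106962 -0.14620708]
```

View pics/c1.png

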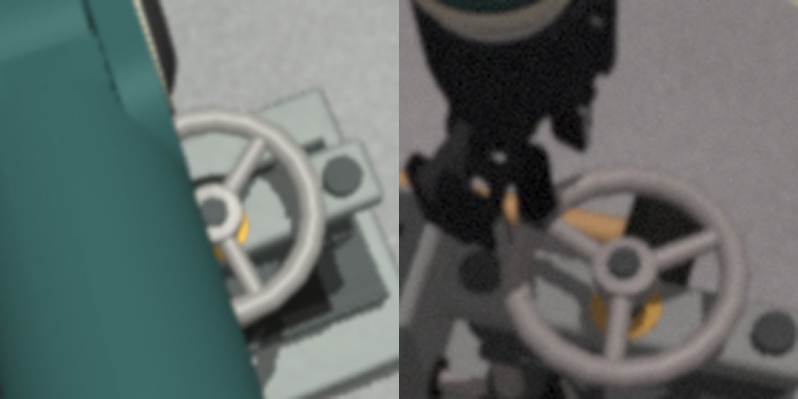

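The side view shows the gripper around the handle (near (525,190) in the crop) with the wheel undisturbed. Closing.

Call:
play_rows:
  targets:
    - [[0.5,0,0,0,0],[0.35,0,0,0,0],[0.1,0,0,0,0],[0.1,0,0,0,0],[0.1,0,0,0,0]]
  grip_force: 25

```text
time: 3.4
tool_pos: [0.5295, 0.0155, 0.3084]
eef_rot: [0.001, 1.0, 0.003, 0.003]
contact_force: [0.7, 0.1, 6.6]
finger_gap: 0.247
```

Run:
```python
from h import *
o=arm.observe();print(o['tool_pos'],o['contact_force'],o['moment'],o['finger_gap'])
```

```text
[0.52945603 0.01549365 0.30843931] [0.66608929 0.08141366 6.63962545] [-0.01548339 -0.12497106 -0.00118681] 0.24721208057111144
```

```bash
cat > c.py <<'E'
import sys; from h import *
# usage: c.py cx cy r steps_deg n ; logs positions
cx,cy,r,st=map(float,sys.argv[1:5]); n=int(sys.argv[5]) if len(sys.argv)>5 else 5
o=arm.observe(); p=o['tool_pos']; a=np.arctan2(p[1]-cy,p[0]-cx)
open('log.txt','a').write(' '.join(map(str,p))+'\n')
print('t',round(o['time'],2),'ang',round(np.degrees(a),1),'rad',round(np.hypot(p[0]-cx,p[1]-cy),4),'z',round(p[2],4),'F',np.round(o['contact_force'],1),'M',np.round(o['moment'],2))
M=Rot.from_quat(o['eef_rot'],scalar_first=True).as_matrix()
print([[0.1,*[round(float(v),4) for v in M.T@np.array([cx+r*np.cos(b)-p[0],cy+r*np.sin(b)-p[1],-.01*np.radians(st*k)/6.283])],0] for k in range(1,n+1) for b in[a-np.radians(st*k)]])
E
python3 c.py .527 -.0433 .0595 12
```

```text
t 3.4 ang 87.6 rad 0.0588 z 0.3084 F [0.7 0.1 6.6] M [-0.02 -0.12 -0.  ]
[[0.1, 0.0123, 0.0012, 0.0004, 0], [0.1, 0.024, 0.0056, 0.0008, 0], [0.1, 0.0344, 0.0123, 0.0012, 0], [0.1, 0.0433, 0.0211, 0.0016, 0], [0.1, 0.0501, 0.0315, 0.002, 0]]
```

Call:
play_rows:
  targets:
    - [[0.1,0.0123,0.0012,0.0004,0],[0.1,0.024,0.0056,0.0008,0],[0.1,0.0344,0.0123,0.0012,0],[0.1,0.0433,0.0211,0.0016,0],[0.1,0.0501,0.0315,0.002,0]]

```text
time: 3.9
tool_pos: [0.5808, -0.0159, 0.3068]
eef_rot: [0.0, 1.0, 0.003, 0.003]
contact_force: [-3.5, 0.6, 5.9]
finger_gap: 0.246
```

```bash
python3 c.py .527 -.0433 .0595 15
```

```text
t 3.9 ang 27.0 rad 0.0604 z 0.3068 F [-3.5  0.6  5.9] M [0.2  1.   0.01]
[[0.1, 0.0043, 0.0151, 0.0004, 0], [0.1, 0.0054, 0.0306, 0.0009, 0], [0.1, 0.0025, 0.0458, 0.0013, 0], [0.1, -0.0043, 0.0598, 0.0017, 0], [0.1, -0.0144, 0.0716, 0.002, 0]]
```

Turning well with small forces.

Call:
play_rows:
  targets:
    - [[0.1,0.0043,0.0151,0.0004,0],[0.1,0.0054,0.0306,0.0009,0],[0.1,0.0025,0.0458,0.0013,0],[0.1,-0.0043,0.0598,0.0017,0],[0.1,-0.0144,0.0716,0.0021,0]]

```text
time: 4.4
tool_pos: [0.5671, -0.0901, 0.3047]
eef_rot: [0.001, 1.0, 0.002, 0.004]
contact_force: [1.7, 2.6, 2.9]
finger_gap: 0.247
```

```bash
python3 c.py .527 -.0433 .0595 15
```

```text
t 4.4 ang -49.4 rad 0.0616 z 0.3047 F [1.7 2.6 2.9] M [ 0.62 -0.09  0.03]
[[0.1, -0.0144, 0.0068, 0.0003, 0], [0.1, -0.0292, 0.0116, 0.0006, 0], [0.1, -0.0447, 0.0124, 0.0009, 0], [0.1, -0.0599, 0.0092, 0.0012, 0], [0.1, -0.0737, 0.0021, 0.0015, 0]]
```

Call:
play_rows:
  targets:
    - [[0.1,-0.0142,0.008,0.0003,0],[0.1,-0.029,0.013,0.0007,0],[0.1,-0.0442,0.014,0.0011,0],[0.1,-0.0592,0.0108,0.0015,0],[0.1,-0.073,0.0036,0.0019,0]]

```text
time: 4.9
tool_pos: [0.4943, -0.0944, 0.3026]
eef_rot: [0.0, 1.0, 0.001, 0.005]
contact_force: [7.3, 4.9, 1.4]
finger_gap: 0.248
```

```bash
python3 c.py .528 -.0445 .06 15
python3 - <<'E'
import numpy as np
from scipy.optimize import least_squares as L
P=np.loadtxt('log.txt')[:,:2];f=L(lambda q:np.hypot(*(P-q).T)-.06,[.527,-.044]);print(f.x,f.fun)
E
```

```text
t 4.9 ang -124.1 rad 0.0603 z 0.3026 F [7.3 4.9 1.4] M [ 1.15 -1.37 -0.01]
[[0.1, -0.0116, -0.0106, 0.0003, 0], [0.1, -0.0202, -0.0237, 0.0006, 0], [0.1, -0.0251, -0.0386, 0.001, 0], [0.1, -0.026, -0.0542, 0.0014, 0], [0.1, -0.0228, -0.0696, 0.0018, 0]]
[ 0.52800566 -0.04457802] [ 8.91738581e-05  1.25484526e-04 -9.82495354e-06  1.89030634e-04]
```

Call:
play_rows:
  targets:
    - [[0.1,-0.0116,-0.0106,0.0004,0],[0.1,-0.0202,-0.0237,0.0008,0],[0.1,-0.0251,-0.0386,0.0012,0],[0.1,-0.026,-0.0542,0.0016,0],[0.1,-0.0228,-0.0696,0.002,0]]

```text
time: 5.4
tool_pos: [0.4704, -0.0276, 0.3006]
eef_rot: [0.002, 1.0, -0.0, 0.005]
contact_force: [1.3, -3.3, 2.3]
finger_gap: 0.246
```

```bash
python3 c.py .528 -.0446 .06 15
```

```text
t 5.4 ang 163.6 rad 0.0601 z 0.3006 F [ 1.3 -3.3  2.3] M [-0.72 -0.16 -0.01]
[[0.1, 0.0064, -0.0143, 0.0004, 0], [0.1, 0.0162, -0.0265, 0.0009, 0], [0.1, 0.0289, -0.0357, 0.0014, 0], [0.1, 0.0435, -0.0414, 0.0019, 0], [0.1, 0.059, -0.0431, 0.0025, 0]]
```

Call:
play_rows:
  targets:
    - [[0.1,0.0064,-0.0143,0.0004,0],[0.1,0.0162,-0.0265,0.0008,0],[0.1,0.0289,-0.0357,0.0013,0],[0.1,0.0435,-0.0414,0.0018,0],[0.1,0.059,-0.0431,0.0023,0]]

```text
time: 5.9
tool_pos: [0.5282, 0.0154, 0.2985]
eef_rot: [0.003, 1.0, -0.0, 0.004]
contact_force: [-2.7, 0.1, 5.4]
finger_gap: 0.251
```

```bash
python3 c.py .528 -.0446 .06 15
```

```text
t 5.9 ang 89.8 rad 0.06 z 0.2985 F [-2.7  0.1  5.4] M [ 0.24  0.71 -0.06]
[[0.1, 0.0155, 0.0021, 0.0005, 0], [0.1, 0.03, 0.0081, 0.0011, 0], [0.1, 0.0424, 0.0177, 0.0017, 0], [0.1, 0.0519, 0.0301, 0.0022, 0], [0.1, 0.0578, 0.0446, 0.0027, 0]]
```

Call:
play_rows:
  targets:
    - [[0.1,0.0155,0.0021,0.0005,0],[0.1,0.03,0.0081,0.001,0],[0.1,0.0424,0.0177,0.0015,0],[0.1,0.0519,0.0301,0.002,0],[0.1,0.0578,0.0446,0.0024,0]]

```text
time: 6.4
tool_pos: [0.5864, -0.0305, 0.2965]
eef_rot: [0.003, 1.0, -0.0, 0.004]
contact_force: [-0.8, 2.4, 2.1]
finger_gap: 0.251
```

```bash
python3 c.py .528 -.0446 .06 15
```

```text
t 6.4 ang 13.6 rad 0.06 z 0.2965 F [-0.8  2.4  2.1] M [0.64 0.52 0.02]
[[0.1, 0.0016, 0.0156, 0.0005, 0], [0.1, -0.0008, 0.0311, 0.001, 0], [0.1, -0.0071, 0.0454, 0.0014, 0], [0.1, -0.017, 0.0576, 0.0018, 0], [0.1, -0.0296, 0.0668, 0.0022, 0]]
```

Call:
play_rows:
  targets:
    - [[0.1,0.0016,0.0156,0.0004,0],[0.1,-0.0008,0.0311,0.0008,0],[0.1,-0.0071,0.0454,0.0012,0],[0.1,-0.017,0.0576,0.0016,0],[0.1,-0.0296,0.0668,0.002,0]]

```text
time: 6.9
tool_pos: [0.5556, -0.0981, 0.2943]
eef_rot: [0.002, 1.0, -0.001, 0.003]
contact_force: [-1.1, 7.9, 2.6]
finger_gap: 0.247
```

```bash
python3 c.py .528 -.0446 .06 15
python3 - <<'E'
from h import *
t=grab('top');s=grab('side')
cv2.imwrite('pics/c2.png',np.hstack([cv2.resize(x,None,fx=2.6,fy=2.6,interpolation=cv2.INTER_CUBIC) for x in(t['image'][150:340,220:370,::-1],s['image'][150:340,220:370,::-1])]))
E
```

```text
t 6.9 ang -62.7 rad 0.0602 z 0.2943 F [-1.1  7.9  2.6] M [1.72 0.33 0.05]
[[0.1, -0.0148, 0.0051, 0.0003, 0], [0.1, -0.0304, 0.0065, 0.0007, 0], [0.1, -0.0459, 0.0037, 0.001, 0], [0.1, -0.06, -0.0029, 0.0013, 0], [0.1, -0.072, -0.013, 0.0015, 0]]
```

View pics/c2.png

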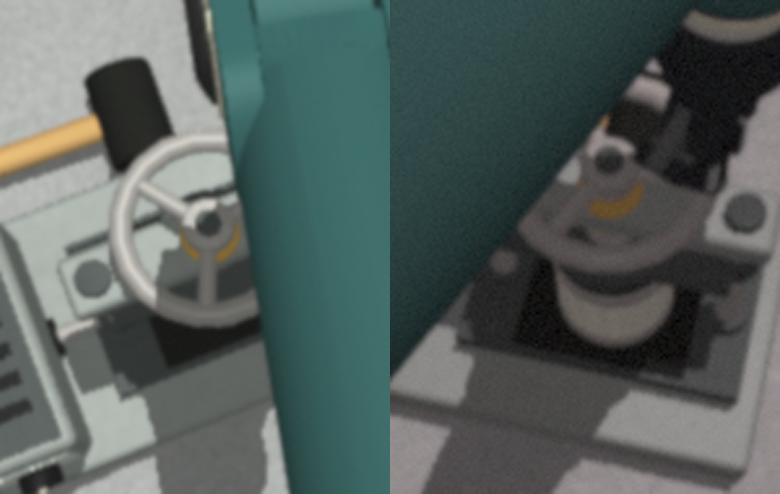

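Turned 8.91 rad so far, so by estimate q≈14. The side view shows the pad just about on the tin's lid (boundary near (610,285) in the crop), consistent with contact. Going on.

Call:
play_rows:
  targets:
    - [[0.1,-0.0148,0.0051,0.0004,0],[0.1,-0.0304,0.0065,0.0008,0],[0.1,-0.0459,0.0037,0.0012,0],[0.1,-0.06,-0.0029,0.0016,0],[0.1,-0.072,-0.013,0.002,0]]

```text
time: 7.5
tool_pos: [0.4831, -0.085, 0.2923]
eef_rot: [0.002, 1.0, -0.001, 0.005]
contact_force: [13.4, 8.0, -5.2]
finger_gap: 0.246
```

```bash
python3 c.py .528 -.0446 .06 15
```

```text
t 7.5 ang -138.0 rad 0.0604 z 0.2923 F [13.4  8.  -5.2] M [ 1.8  -2.85  0.04]
[[0.1, -0.0086, -0.0131, 0.0003, 0], [0.1, -0.0139, -0.0279, 0.0006, 0], [0.1, -0.0151, -0.0435, 0.0009, 0], [0.1, -0.0123, -0.0589, 0.0013, 0], [0.1, -0.0056, -0.0731, 0.0017, 0]]
```

Call:
play_rows:
  targets:
    - [[0.1,-0.008,-0.0135,0.0006,0],[0.1,-0.0132,-0.0281,0.001,0],[0.1,-0.0144,-0.0435,0.0014,0],[0.1,-0.0118,-0.0588,0.0018,0],[0.1,-0.0052,-0.0726,0.0022,0]]

```text
time: 8.0
tool_pos: [0.4766, -0.0136, 0.2902]
eef_rot: [0.004, 1.0, -0.002, 0.004]
contact_force: [-0.7, -2.3, 5.9]
finger_gap: 0.247
```

```bash
python3 c.py .528 -.0446 .06 12
```

```text
t 8.0 ang 148.9 rad 0.06 z 0.2902 F [-0.7 -2.3  5.9] M [-0.52  0.45 -0.02]
[[0.1, 0.0075, -0.01, 0.0003, 0], [0.1, 0.017, -0.0183, 0.0007, 0], [0.1, 0.0279, -0.0244, 0.001, 0], [0.1, 0.0399, -0.0281, 0.0014, 0], [0.1, 0.0524, -0.0293, 0.0018, 0]]
```

Call:
play_rows:
  targets:
    - [[0.1,0.0075,-0.01,0.0003,0],[0.1,0.017,-0.0183,0.0007,0],[0.1,0.017,-0.0183,0.0007,0]]

```text
time: 8.3
tool_pos: [0.494, 0.0049, 0.2895]
eef_rot: [0.004, 1.0, -0.002, 0.004]
contact_force: [2.2, 2.2, 2.2]
finger_gap: 0.249
```

```bash
python3 c.py .528 -.0446 .06 12
```

```text
t 8.3 ang 124.5 rad 0.06 z 0.2895 F [2.2 2.2 2.2] M [ 0.37 -0.35 -0.01]
[[0.1, 0.011, -0.006, 0.0004, 0], [0.1, 0.023, -0.0096, 0.0008, 0], [0.1, 0.0355, -0.0106, 0.0012, 0], [0.1, 0.048, -0.009, 0.0017, 0], [0.1, 0.0598, -0.0049, 0.0021, 0]]
```

Call:
play_rows:
  targets:
    - [[0.4,0,0,0,0],[0.7,0,0,0,0],[1,0,0,0,0],[1,0,0,0,0],[1,0,0,0,0]]

```text
time: 8.8
tool_pos: [0.4938, 0.0046, 0.2895]
eef_rot: [0.004, 1.0, -0.002, 0.004]
contact_force: [-0.1, -0.4, 0.4]
finger_gap: 0.999
```

Call:
play_rows:
  targets:
    - [[1,0,0,-0.02,0],[1,0,0,-0.045,0],[1,0,0,-0.075,0],[1,0,0,-0.1,0],[1,0,0,-0.1,0]]

```text
time: 9.3
tool_pos: [0.4946, 0.0059, 0.3927]
eef_rot: [0.005, 1.0, -0.002, 0.007]
contact_force: [0.1, 0.7, -0.7]
finger_gap: 1.002
```

Released. I'll check the wheel's height by touching the rim gently with shut fingers; I expect TCP z 0.270 there.

Call:
play_rows:
  targets:
    - [[0.5,0.017,0.025,0,0],[0,0.034,0.05,0,0],[0,0.051,0.075,0,0],[0,0.067,0.1,0,0],[0,0.067,0.1,0.03,0]]

```text
time: 9.8
tool_pos: [0.5645, -0.0992, 0.3657]
eef_rot: [0.005, 1.0, -0.005, 0.01]
contact_force: [0.3, 0.5, -0.5]
finger_gap: 0.147
```

Call:
play_rows:
  targets:
    - [[0,0,0,0.03,0],[0,0,0,0.05,0],[0,0,0,0.07,0],[0,0,0,0.08,0],[0,0,0,0.08,0]]

```text
time: 10.3
tool_pos: [0.565, -0.1001, 0.2839]
eef_rot: [0.005, 1.0, -0.005, 0.008]
contact_force: [-0.2, 0.1, 0.8]
finger_gap: 0.002
```

Call:
play_rows:
  targets:
    - [[0,-0.004,-0.0055,0,0],[0,-0.004,-0.0055,0.005,0],[0,-0.004,-0.0055,0.009,0],[0,-0.004,-0.0055,0.009,0]]

```text
time: 10.7
tool_pos: [0.561, -0.0947, 0.2745]
eef_rot: [0.005, 1.0, -0.005, 0.008]
contact_force: [-0.3, -0.2, -1.0]
finger_gap: 0.003
```

Call:
play_rows:
  targets:
    - [[0,0,0,0.001,0],[0,0,0,0.002,0],[0,0,0,0.003,0],[0,0,0,0.003,0]]

```text
time: 11.1
tool_pos: [0.5611, -0.0948, 0.2714]
eef_rot: [0.005, 1.0, -0.005, 0.008]
contact_force: [0.1, 0.5, 0.2]
finger_gap: 0.001
```

Call:
play_rows:
  targets:
    - [[0,0,0,0.001,0],[0,0,0,0.001,0]]

```text
time: 11.3
tool_pos: [0.561, -0.0949, 0.2703]
eef_rot: [0.005, 1.0, -0.005, 0.008]
contact_force: [0.9, 0.9, -0.1]
finger_gap: 0.002
```

Call:
play_rows:
  targets:
    - [[0,0,0,0.001,0],[0,0,0,0.001,0]]

```text
time: 11.5
tool_pos: [0.5612, -0.0948, 0.2699]
eef_rot: [0.005, 1.0, -0.005, 0.008]
contact_force: [-1.2, 0.6, 4.4]
finger_gap: 0.004
```

Contact comes at z ≈ 0.270 (4.4 N), so the wheel centre is at 0.262, exactly half a turn past contact. Backing off and taking a last look.

Call:
play_rows:
  targets:
    - [[0,0,0,-0.03,0],[0,0,0,-0.07,0],[0,0,0,-0.11,0],[0,0,0,-0.15,0],[0,0,0,-0.15,0]]

```text
time: 12.0
tool_pos: [0.5611, -0.0926, 0.4257]
eef_rot: [0.006, 1.0, -0.005, 0.013]
contact_force: [-0.2, -0.3, 0.4]
finger_gap: 0.003
```

Call:
play_rows:
  targets:
    - [[0,-0.02,0.045,0,0],[0,-0.04,0.09,0,0],[0,-0.06,0.135,0,0],[0,-0.08,0.18,0,0],[0,-0.1,0.225,0,0]]

```text
time: 12.5
tool_pos: [0.4575, -0.3181, 0.4254]
eef_rot: [0.006, 1.0, -0.005, 0.013]
contact_force: [1.0, -0.6, 0.3]
finger_gap: 0.007
```

Call:
play_rows:
  targets:
    - [[0,-0.02,0.04,0,0],[0,-0.04,0.08,0,0],[0,-0.06,0.12,0,0],[0,-0.06,0.12,0,0],[0,-0.06,0.12,0,0]]

```text
time: 13.0
tool_pos: [0.3953, -0.4383, 0.4241]
eef_rot: [0.005, 1.0, -0.006, 0.012]
contact_force: [0.8, 0.2, 0.7]
finger_gap: -0.003
```

Run:
```python
from h import *
t=grab('top');s=grab('side');print(arm.observe()['contact_force'],arm.observe()['tool_pos'])
cv2.imwrite('pics/c3.png',np.hstack([cv2.resize(x[100:400,130:470,::-1],None,fx=1.17,fy=1.17) for x in(t['image'],s['image'])]))
```

```text
[ 0.72124341 -0.99393414 -0.27778348] [ 0.39707571 -0.43613752  0.4250065 ]
```

View pics/c3.png

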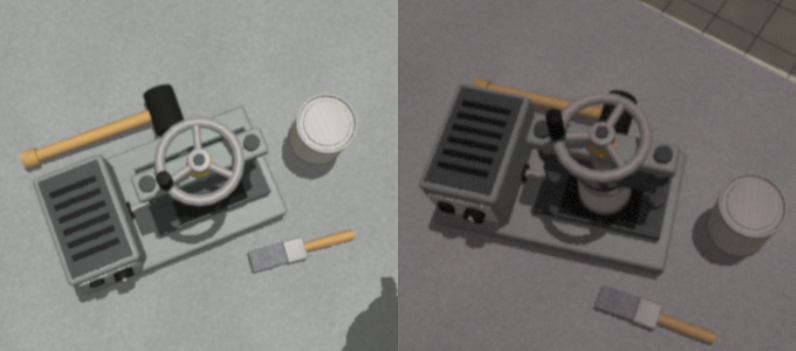

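The pad rests on the tin in the side view (about (605,185) in the crop), the handle is where I released it, and the brush, big tin and mallet have not moved.

```bash
python3 -c "
from bench import arm; print(arm.hand_in())"
```

```text
the job is handed in; nothing more can be done
None
```

The tin is clamped. I wound the handwheel clockwise about 11.9 rad (1.9 turns), let go and moved the arm clear. By my estimate the wheel ended at about 17.0 rad, half a turn past where the pad meets the lid. The job is handed in at about 13 s on the robot's clock, and no verdict was reported.

**Wheel height:** a gentle touch on the rim with shut fingers met it at z ≈ 0.270 m with 4.4 N. That puts the wheel centre at about 0.262 m, the height given for half a turn past contact.

**Start angle:** I took it as about 5.1 rad, assuming the handle points along the shaker's x at zero. The first camera heights only roughly supported that, implying about 4 to 7.5 rad, so the rim touch is the firmer check.

**Forces:** the forces I read while winding and touching stayed under about 17 N. I could not feel the pad meet the lid.

**Last pictures:** the pad is on the tin, the handle is where I let it go, and the brush, mallet and big tin have not visibly moved. The arm was clear of everything. No check failed.

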